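# Clamp a stone strip in the gluing jig

### The arm

A 6-joint arm with a two-finger parallel gripper is mounted at the origin on the work surface; the furniture and walls round the work are solid. World frame = base frame: x ahead of the robot, y to its left, z up, the work surface at z = 0. Lengths are in m, angles in rad, forces in N, time in s.
With the tool pointing down it reaches from about 0.35 to 1 m from the base axis. Payload 7.1 kg.
Tool frame: the origin (TCP) lies between the finger pads; the fingertips stand 19 mm ahead of it and the grasp point (between the pads) is the TCP; z points along the fingers, y is the line along which they close (so a half turn about z gives the same grasp; the last joint's range is limited). The gripper opens to 85 mm and grips with 20 to 120 N. Pads are 22 mm wide; open, the fingers measure 114 mm over their backs; the gripper's body (76 mm by 85 mm) begins 54 mm behind the grasp point. The pads swing forward as they close: fully open they stand 13 mm farther back than shut.
Start: joints at [1.105, 0.423, 1.63, -0, 1.089, -0.019], TCP at [0.27, 0.564, 0.25] pointing down, gripper open.
Joint ranges: [-3, 3], [-0.9, 2.11], [0.09, 2.58], [-1.31, 4.45], [0.11, 2.69], [-2.54, 2.54]. Speed limits (rad/s): [2.39, 2.39, 3.01, 3.14, 3.14, 3.14].

### API

Orientations are given as a unit quaternion [w, x, y, z].
In Python, from cell import ctrl gives the robot as it stands.
- The arm moves only by the shell command python3 -m jog 'ROWS' [OPENING] [FORCE]. ROWS is JSON, a list that holds one entry, the list of rows, each a list of 4 numbers: the shift along the tool's x, y, z in m, then the turn about the tool's z in rad. In form: [[[tx, ty, tz, yaw], ...]]. A call has 1 to 20 rows; each row shifts and turns the commanded pose from where the row before left it, along the tool's axes as they then stand; what a row does not reach is not made up. A row lasts 1/12 s, in which the tool goes at most 41.7 mm and 7.16 degrees, less where a joint would pass 70% of its speed; a pose out of reach is approached as far as the arm can. A call is refused whole if a number of a shift passes 0.0417 or a number of a turn 0.125, either way. A call with a gripper value outside its range is refused whole. OPENING is the closure, from 0 (fully open) to 1 (shut), set as the call begins (- or left out, the last holds). The fingers move at their own pace and stop on an object; FORCE is the grip in N (left out, the last holds). Time passes only in rows, so rows that do not move let the fingers close. It gives the time, the measured TCP pose, the force, the opening and the grip force at its end, in the units of the state.
- ctrl.get_obs(): the state, without advancing time (a new reading comes with each control period).
- ctrl.capture(name): name is "scene" or "top" or "wrist"; returns the picture (420x560x3 uint8, red, green, blue); there is no depth.
- ctrl.get_calibration(name): a dict with "fx", "fy", "cx", "cy" (pixels), "T" (4x4, takes a point from camera to world coordinates); the wrist camera has in their place "T_tool_cam" (4x4, takes a point from camera to tool coordinates, whose origin is the TCP and whose axes are the flange's). Camera axes: x right, y down, z forward; pixel columns grow to the right and rows downward; lengths in m; the calibration is good to about 2 mm. A picture is of the moment at which its call begins: read the wrist's pose just before it. get_calibration takes no time and is no camera call.
- ctrl.job_done(): hands the job in; it is judged then, once.
The state is a dict: "time": time; "joint_positions": joint angles; "qd": joint speeds; "tau": joint torques, N m; "position": TCP position; "orientation": TCP orientation; "wrist_force": force on the tool from outside, world axes, zero at the start; "moment": the same for the moment, N m; "gripper_width": opening from 0.0 (shut) to 1.0 (fully open); "gripper_force": force on a finger pad.
Only numpy, scipy, OpenCV 4.12 (cv2) and the standard library are available. Lean on these libraries where they do the work, as an engineer would, in place of code of your own. Each camera call takes 0.05 s, during which the arm holds its last target. There are 200 camera calls.

### The job

On the wooden gluing jig, push the strip of stone cubes along between the two guides until its end is home against the end stop, then push the clamp's ball-ended lever over its dead point so that it snaps into lock with the rubber foot pressing on the strip. Only push: do not pick up the strip, and leave the things standing around where they are. Finish with the hand clear.

Things in the scene. Friction and masses are not known exactly. Their poses are not given: they have to be found in the camera images.
- glue_jig: wooden board 220 x 90 x 18 mm, fixed on a 2 mm mat on the table. Origin: centre of its underside, 2 mm above the table. +x runs along the board toward the end stop and clamp, z up. Board top at z = 18 mm. Two side guides, 8 mm wide, 8 mm high, run from x = -30 mm to the stop; the channel between them is 25 mm wide about y = 0
- stop_face (a point): foot of the end stop's face, at board level, mid channel: jig x = 35, y = 0, z = 18 mm. The stop is 12 mm high, 12 mm thick and 50 mm wide
- stone_strip: work piece: row of four stone cubes on stiff netting, 77 long, 22 wide (cubes 16), 14 mm high, 44 g, loose on the board, front end between the guides, 30 to 55 mm short of the stop. Origin: centre of underside; +y runs along the strip toward the stop: front end at y = +37 mm, rear end (push here) at y = -38 mm. Home, its origin is at jig x = -2 mm
- clamp_lever (a joint): lever angle, rad. 0 = open on its stop, foot raised, handle leaning back 0.88 rad from upright toward jig +x. Grows as the handle is pushed up and over toward the strip (jig -x). A spring resists up to the dead point at 0.50 (about 4 N at the knob at first, fading to none); beyond, it snaps on by itself. 1.05 = locked on the strip, handle 0.17 past upright; 1.12 = shut on nothing
- lever_pivot (a point): the lever's pivot, axis along jig y: jig x = 70, y = 0, z = 60 mm, in a steel bracket behind the stop, 72 mm high and 24 mm wide
- lever_knob (a point): centre of the black ball knob (24 mm across) at the end of the lever's handle, 100 mm from the pivot; the handle rod is 10 mm thick. Open, it is 77 mm behind the pivot (jig +x) and about 126 mm above the table
- clamp_foot: rubber foot of the clamp, 16 x 20 x 6 mm, carried by the lever's arm. Origin: centre of its underside; when locked it is over x = 19 mm of the jig, at 32 mm above the board's underside
- spare_strip: bystander: a shorter strip of three stone cubes, 59 x 22 x 14 mm, lying on the mat beside the board on the robot's side. Origin: centre of its underside
- pin_tin: bystander: round tin 70 mm across, 36 mm high. Origin: centre of its underside
- glue_bottle: bystander: white glue bottle 47 mm across, 137 mm high. Origin: centre of its underside
- mini_terracotta_3: bystander: small terracotta pot 67 mm across, 61 mm high. Origin: centre of its underside

How it is judged:
On the way:
1. the strip is home against the end stop while the clamp is still open (x of stone_strip in the frame of glue_jig between -0.0055 and 0.002 m and y of stone_strip in the frame of glue_jig between -0.006 and 0.006 m and z of stone_strip in the frame of glue_jig below 0.0215 m and angle between the y axis of stone_strip and the x axis of glue_jig, either way round below 0.12 rad and value of joint clamp_lever below 0.25 rad), for 0.2 s.
At the end, for the whole second after the job is handed in: The strip lies flat between the guides, its end within 3.5 mm of the end stop; the lever is past its dead point and locked (0.98 to 1.09 rad), at rest, with the rubber foot pressing on the strip with more than 2 N (x of stone_strip in the frame of glue_jig between -0.0055 and 0.002 m and y of stone_strip in the frame of glue_jig between -0.006 and 0.006 m and z of stone_strip in the frame of glue_jig below 0.0215 m and angle between the y axis of stone_strip and the x axis of glue_jig, either way round below 0.12 rad and value of joint clamp_lever between 0.98 and 1.09 rad and contact force between clamp_foot and stone_strip above 2 N and velocity of joint clamp_lever between -0.05 and 0.05 rad/s and linear speed of stone_strip below 0.01 m/s); the robot touches nothing.
It fails at once if the strip is lifted more than 8 mm off the board or tipped (z of stone_strip in the frame of glue_jig above 0.026 m or angle between stone_strip's own z axis and vertical above 0.35 rad).
It fails at once if a bystander is moved more than 20 mm (distance of any of spare_strip, pin_tin, glue_bottle, mini_terracotta_3 from where it was at the start of the episode above 0.02 m).
It also fails if it takes over 48 s, if anything falls off the work surface, if the arm or the gripper's body presses on something with over 40 N, if the wrist force passes 120 N, or if a joint passes its speed limit or range.

## Working session

There is one attempt and no reset: what is moved stays moved. The work goes in short steps, Python scripts to look and compute and a shell command to move; the robot and the scene stay as the last step left them, time stands still between calls to the robot, and variables do not carry over. Pictures are saved under pics/ and viewed, at most 10 in all, crops included, and the job is handed in when it is done.

```bash
mkdir -p pics; python3 - <<'E'
from cell import ctrl
import cv2,numpy as np
for n in("scene","top"):
    cv2.imwrite(f"pics/{n}0.png",ctrl.capture(n)[:,:,::-1]); c=ctrl.get_calibration(n)
    print(n,[round(c[k],1) for k in("fx","fy","cx","cy")],np.round(c["T"],3).tolist())
print(np.round(ctrl.get_calibration("wrist")["T_tool_cam"],3).tolist())
o=ctrl.get_obs();print(o["time"],o["position"],o["orientation"],o["wrist_force"])
E
```

```text
scene [460.9, 460.9, 286.6, 210.4] [[-0.035, 0.591, -0.806, 1.36], [0.999, 0.039, -0.015, 0.087], [0.022, -0.806, -0.592, 0.806], [0.0, 0.0, 0.0, 1.0]]
top [450.4, 450.4, 279.2, 204.7] [[-0.029, -0.996, 0.089, 0.307], [-0.999, 0.03, 0.013, 0.059], [-0.016, -0.088, -0.996, 1.133], [0.0, 0.0, 0.0, 1.0]]
[[0.001, -0.947, -0.322, 0.083], [1.0, 0.001, 0.0, 0.001], [0.0, -0.322, 0.947, -0.124], [0.0, 0.0, 0.0, 1.0]]
0.1 [0.26981986 0.56325391 0.24962647] [-1.70888367e-04  2.21529901e-01  9.75153339e-01 -6.62410649e-04] [ 0.67938359  0.37075372 -0.52011775]
```

View pics/scene0.png

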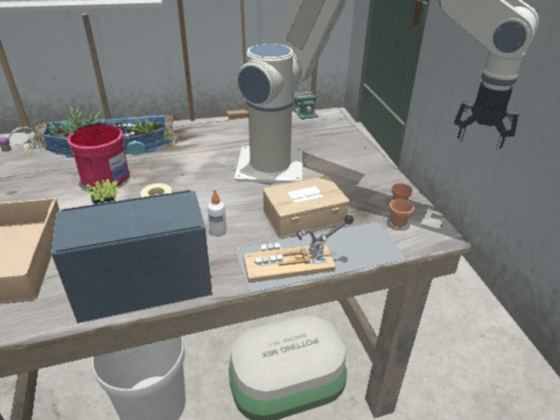

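View pics/top0.png

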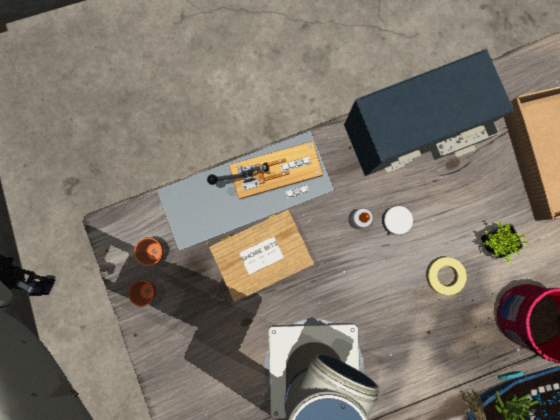

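The jig is at about (275,170) in the top view. Its knob is at (212,180), so +x runs to the left, and the box stands between it and the robot. The dark cabinet is at the right and the bottle at (362,217).

```bash
cat > h.py <<'E'
from cell import ctrl
import cv2,numpy as np
from scipy.spatial.transform import Rotation as R
def cam(n):
    c=ctrl.get_calibration(n)
    if n=="wrist":
        o=ctrl.get_obs();T=np.eye(4);q=o["orientation"]
        T[:3,:3]=R.from_quat([q[1],q[2],q[3],q[0]]).as_matrix();T[:3,3]=o["position"];c["T"]=T@c["T_tool_cam"]
    return c
def plane(c,u,v,z):
    d=c["T"][:3,:3]@np.array([(u-c["cx"])/c["fx"],(v-c["cy"])/c["fy"],1]);p=c["T"][:3,3]
    return p+d*(z-p[2])/d[2]
def proj(c,P):
    p=np.linalg.inv(c["T"])@np.append(P,1);return c["fx"]*p[0]/p[2]+c["cx"],c["fy"]*p[1]/p[2]+c["cy"]
def jig2w(org,th,P):
    c,s=np.cos(th),np.sin(th);return np.array([org[0]+c*P[0]-s*P[1],org[1]+s*P[0]+c*P[1],.002+P[2]])
E
python3 - <<'E'
from h import *
c=cam("top")
im=cv2.imread("pics/top0.png");h=cv2.cvtColor(im,cv2.COLOR_BGR2HSV)
m=cv2.inRange(h,(8,90,90),(28,255,255));m[:135]=0;m[202:]=0;m[:,:225]=0;m[:,330:]=0
m=cv2.morphologyEx(m,cv2.MORPH_CLOSE,np.ones((9,9)))
k=max(cv2.findContours(m,0,1)[0],key=cv2.contourArea)
r=cv2.boxPoints(cv2.minAreaRect(k));print(r)
w=np.array([plane(c,*p,.02) for p in r]);print(w.round(4),w.mean(0), [np.linalg.norm(w[i]-w[i-1]) for i in range(4)])
for n,p in dict(knob=(212,180,.126),bottle=(363,217,.13),tin=(398,219,.036),pot=(150,250,.06),boxc=(289,210,.1),boxl=(210,247,.1),boxr=(314,262,.1),spare=(297,191,.016)).items(): print(n,plane(c,*p).round(3))
cv2.imwrite("pics/t1.png",cv2.resize(im[130:220,195:335],None,fx=5.6,fy=5.6,interpolation=cv2.INTER_CUBIC))
E
```

```text
[[228.62238 164.43282]
 [312.97247 140.59474]
 [322.66132 174.87834]
 [238.31122 198.71642]]
[[ 0.5112  0.1974  0.02  ]
 [ 0.5649 -0.0158  0.02  ]
 [ 0.4773 -0.0368  0.02  ]
 [ 0.4241  0.1749  0.02  ]] [0.49437295 0.07991428 0.02      ] [np.float64(0.08991079410468152), np.float64(0.2198089349951429), np.float64(0.09006686322463718), np.float64(0.2182453269893021)]
knob [0.457 0.222 0.126]
bottle [ 0.363 -0.113  0.13 ]
tin [ 0.361 -0.214  0.036]
pot [0.304 0.384 0.06 ]
boxc [0.386 0.05  0.1  ]
boxl [0.307 0.234 0.1  ]
boxr [ 0.266 -0.003  0.1  ]
spare [0.439 0.028 0.016]
```

View pics/t1.png

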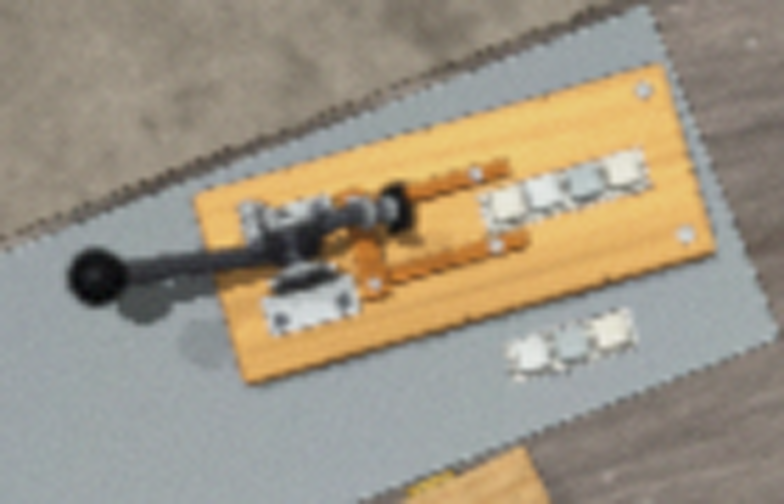

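```bash
python3 - <<'E'
from h import *
s=cam("scene");t=cam("top")
print("cabinet foot",plane(s,211,293,0).round(3))
for z in(.1,.15,.2,.25): print(z,plane(t,346,122,z).round(3),plane(t,370,172,z).round(3),np.round(proj(s,plane(t,346,122,z))),np.round(proj(s,plane(t,370,172,z))))
E
python3 -m jog '[[[-0.025,-0.0214,0,0],[-0.025,-0.0214,0,0],[-0.025,-0.0214,0,0],[-0.025,-0.0214,0,0],[-0.025,-0.0214,0,0],[-0.025,-0.0214,0,0],[-0.025,-0.0214,0,0],[-0.025,-0.0214,0,0],[-0.025,-0.0214,0,0],[-0.025,-0.0214,0,0],[-0.025,-0.0214,0,0],[-0.025,-0.0214,0,0],[-0.025,-0.0214,0,0],[-0.025,-0.0214,0,0]]]' 1 40
```

```text
cabinet foot [ 0.604 -0.1    0.   ]
0.1 [ 0.588 -0.089  0.1  ] [ 0.468 -0.139  0.1  ] [214. 257.] [201. 224.]
0.15 [ 0.574 -0.082  0.15 ] [ 0.461 -0.13   0.15 ] [216. 236.] [204. 206.]
0.2 [ 0.561 -0.075  0.2  ] [ 0.453 -0.12   0.2  ] [219. 215.] [207. 187.]
0.25 [ 0.547 -0.068  0.25 ] [ 0.445 -0.111  0.25 ] [222. 192.] [210. 167.]
time: 1.27
position: [0.4564, 0.1406, 0.2502]
orientation: [-0.0, 0.222, 0.975, -0.0]
wrist_force: [0.3, -0.1, -0.6]
gripper_width: 0.004
gripper_force: 0.0
```

```bash
python3 -m jog '[[[0,0,0,0.11],[0,0,0,0.11],[0,0,0,0.11],[0,0,0,0.11],[0,0,0,0.11],[0,0,0,0.11],[0,0,0,0.11],[0,0,0,0.11],[-0.027,0.006,0,0],[-0.027,0.006,0,0],[-0.027,0.006,0,0],[-0.027,0.006,0,0],[0,0,0,0],[0,0,0,0]]]'
python3 - <<'E'
from h import *
c=cam("wrist");im=ctrl.capture("wrist")
im=im[:,:,::-1].copy();cv2.imwrite("pics/w1.png",im);np.save("w1.npy",c["T"])
print(ctrl.get_obs()["orientation"])
J=([.4944,.0799],1.817)
for n,P in dict(stop=(.035,0,.018),cA=(-.11,.045,.018),cB=(-.11,-.045,.018),knob=(.147,0,.124),g=(-.03,.0125,.026),g2=(-.03,-.0125,.026)).items(): print(n,np.round(proj(c,jig2w(*J,P))))
E
```

```text
time: 2.43
position: [0.5057, 0.0422, 0.25]
orientation: [-0.0, 0.617, 0.787, -0.0]
wrist_force: [-0.5, 0.2, -0.2]
gripper_width: 0.002
gripper_force: 0.0
[-5.15032137e-04  6.16359621e-01  7.87464592e-01 -2.62208488e-04]
stop [275. 109.]
cA [239. 234.]
cB [313. 234.]
knob [273. -70.]
g [265. 171.]
g2 [287. 171.]
```

View pics/w1.png

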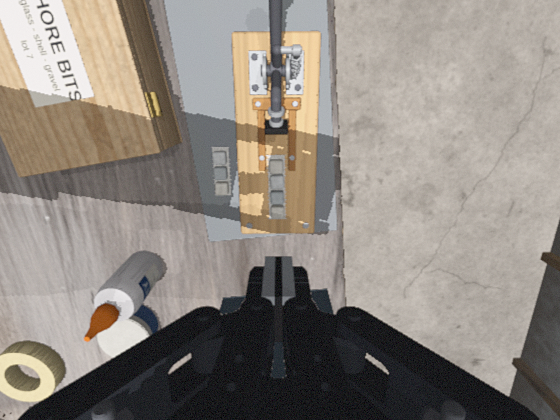

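The wrist view agrees with the top estimate. The strip spans (278,155)–(278,218), the guides begin at v≈168, and the bottle lies to the left, out of the way.

```bash
python3 - <<'E'
from h import *
c=ctrl.get_calibration("wrist");c["T"]=np.load("w1.npy")
def j(u,v,z):
    d=plane(c,u,v,z)[:2]-[.4944,.0799];t=1.817
    return np.round([d@[np.cos(t),np.sin(t)]*1e3,d@[-np.sin(t),np.cos(t)]*1e3],1)
for n,p in dict(BL=(243,235,.02),BR=(317,232,.02),TL=(233,32,.02),TR=(320,30,.02),front=(278,155,.034),rear=(278,219,.034),srl=(270,217,.034),srr=(286,217,.034),sfl=(269,156,.034),sfr=(284,156,.034)).items(): print(n,j(*p))
im=cv2.imread("pics/w1.png");cv2.imwrite("pics/w1c.png",cv2.resize(im[20:250,190:350],None,fx=3.4,fy=2.6,interpolation=cv2.INTER_CUBIC))
E
```

```text
BL [-111.4   40.5]
BR [-107.7  -49.5]
TL [108.5  41.8]
TR [109.9 -44.7]
front [-11.7  -2.5]
rear [-85.3  -2.3]
srl [-82.8   6.9]
srr [-82.9 -11.5]
sfl [-12.8   7.2]
sfr [-12.8  -9. ]
```

View pics/w1c.png

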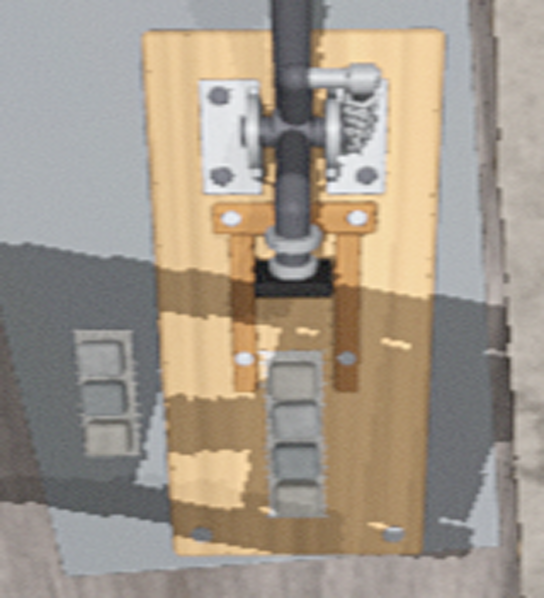

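```bash
python3 -m jog '[[[0,0,0,-0.018],[-0.023,0,0.02,0],[-0.023,0.001,0.03,0],[-0.023,0,0.03,0],[0,0,0.03,0],[0,0,0.03,0],[0,0,0.03,0],[0,0,0.02,0],[0,0,0.012,0],[0,0,0.004,0],[0,0,0,0],[0,0,0,0]]]'
python3 - <<'E'
from h import *
c=cam("wrist");im=ctrl.capture("wrist")[:,:,::-1];cv2.imwrite("pics/w2.png",im)
E
```

```text
time: 3.48
position: [0.5251, -0.0228, 0.0452]
orientation: [0.0, 0.608, 0.794, 0.0]
wrist_force: [0.5, -0.5, 1.0]
gripper_width: 0.002
gripper_force: 0.0
```

View pics/w2.png

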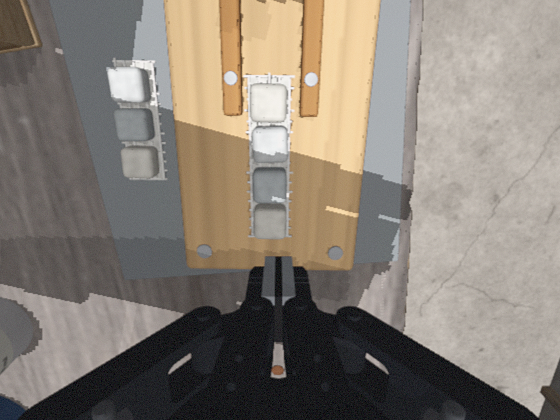

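Fingers are at u≈279. The strip and channel are centred at u≈271 and parallel to the tool, so I shift 4 mm left and push.

```bash
python3 -m jog '[[[0,-0.004,0.002,0],[0.004,0,0,0],[0.004,0,0,0],[0.003,0,0,0],[0.003,0,0,0],[0.003,0,0,0],[0.003,0,0,0],[0.003,0,0,0],[0.003,0,0,0],[0.003,0,0,0],[0.003,0,0,0],[0.003,0,0,0],[0.003,0,0,0],[0.003,0,0,0],[0.003,0,0,0],[0.003,0,0,0],[0.002,0,0,0],[0,0,0,0]]]'
python3 - <<'E'
from h import *
c=cam("wrist");im=ctrl.capture("wrist")[:,:,::-1];cv2.imwrite("pics/w3.png",im)
E
```

```text
time: 5.03
position: [0.5077, 0.0235, 0.0423]
orientation: [-0.0, 0.609, 0.794, -0.0]
wrist_force: [0.3, 0.3, 0.0]
gripper_width: 0.001
gripper_force: 0.0
```

View pics/w3.png

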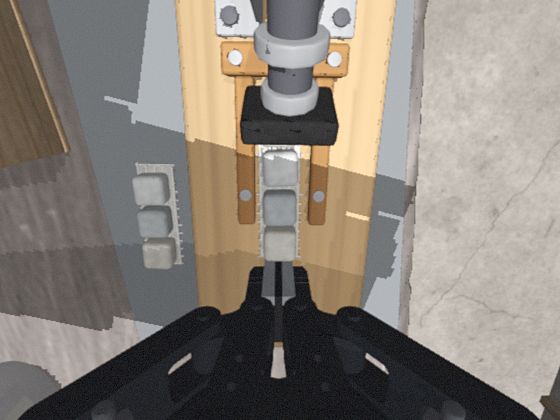

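The strip is tracking straight in the channel, its rear at the fingertips. About 7 mm remain, so I go slowly and watch the force.

```bash
python3 -m jog '[[[0.0015,0,0,0],[0.0015,0,0,0],[0.001,0,0,0],[0.001,0,0,0],[0,0,0,0]]]'
python3 -m jog '[[[0.001,0,0,0],[0.001,0,0,0],[0,0,0,0]]]'
```

```text
time: 5.5
position: [0.5065, 0.0281, 0.0423]
orientation: [-0.0, 0.609, 0.793, 0.0]
wrist_force: [-0.2, -0.6, 0.0]
gripper_width: -0.003
gripper_force: 0.0
time: 5.75
position: [0.506, 0.03, 0.0423]
orientation: [-0.0, 0.609, 0.793, -0.0]
wrist_force: [0.2, 0.8, 0.4]
gripper_width: 0.0
gripper_force: 0.0
```

```bash
python3 -m jog '[[[0.001,0,0,0],[0.001,0,0,0],[0,0,0,0]]]' | sed -n 2p\;4p
python3 -m jog '[[[0.001,0,0,0],[0.001,0,0,0],[0,0,0,0]]]'| sed -n 2p\;4p
```

```text
position: [0.5055, 0.032, 0.0423]
wrist_force: [0.4, 0.5, -0.9]
position: [0.5054, 0.0334, 0.0425]
wrist_force: [0.5, -4.5, 0.7]
```

```bash
python3 -m jog '[[[0.001,0,0,0],[0,0,0,0]]]' | sed -n 2p\;4p
python3 -m jog '[[[-0.01,0,0,0],[-0.015,0,0,0],[-0.015,0,0,0],[0,0,0,0]]]'| sed -n 2p\;4p
python3 - <<'E'
from h import *
c=cam("wrist");im=ctrl.capture("wrist")[:,:,::-1];cv2.imwrite("pics/w4.png",im)
J=([.4973,.0806],1.831)
for x in(-.04,-.0405,-.046): print(x,np.round(proj(c,jig2w(*J,(x,0,.032))),1))
E
```

```text
position: [0.5058, 0.0338, 0.0426]
wrist_force: [2.5, -9.8, -0.0]
position: [0.516, -0.0057, 0.0424]
wrist_force: [0.8, 0.0, 0.2]
-0.04 [285.5 186.1]
-0.0405 [285.5 187.2]
-0.046 [285.4 199.3]
```

View pics/w4.png

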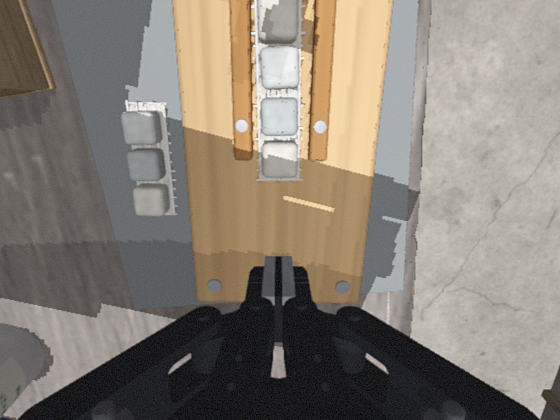

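The strip's rear edge is at v≈181, 22 px (about 10 mm) behind the guide ends at v≈159. That puts it at x ≈ -40, so it is home and straight. Next is the lever: rise, pass over the knob, and come down behind it.

```bash
python3 -m jog '[[[0,0,-0.035,0],[0,0,-0.035,0],[0,0,-0.035,0],[0,0,-0.035,0],[0,0,-0.035,0],[0,0,-0.033,0],[0.028,0,0,0],[0.028,0,0,0],[0.028,0,0,0],[0.028,0,0,0],[0.028,0,0,0],[0.028,0,0,0],[0.028,0,0,0],[0.028,0,0,0],[0.028,0,0,0],[0.026,0,0,0],[0,0,0,0],[0,0,0,0]]]'
python3 - <<'E'
from h import *
c=cam("wrist");im=ctrl.capture("wrist")[:,:,::-1];cv2.imwrite("pics/w5.png",im)
J=([.4973,.0806],1.831)
print(np.round(proj(c,jig2w(*J,(.147,0,.124)))))
o=ctrl.get_obs();d=o["position"][:2]-J[0];print(d@[np.cos(J[1]),np.sin(J[1])],d@[-np.sin(J[1]),np.cos(J[1])])
E
```

```text
time: 8.3
position: [0.4421, 0.2658, 0.25]
orientation: [-0.0, 0.607, 0.794, -0.0]
wrist_force: [-0.8, -0.1, -0.5]
gripper_width: -0.001
gripper_force: 0.0
[283. 257.]
0.19225059239058515 0.005687531825049438
```

View pics/w5.png

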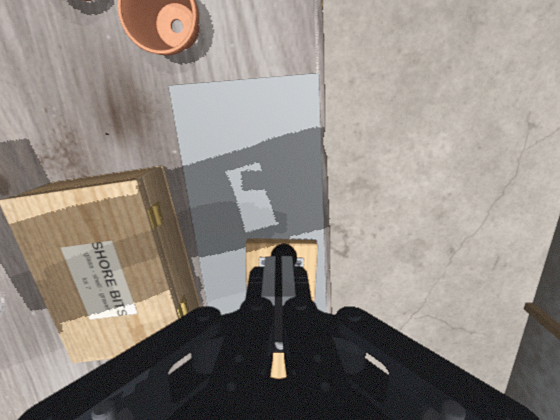

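The knob shows at (284,253), close to the predicted (283,257). The fingers at u≈279 are slightly left of it, so I shift +4 mm in tool y, descend behind the knob and approach.

```bash
python3 -m jog '[[[0.002,0.002,0,0],[0,0.002,0.03,0],[0,0,0.03,0],[0,0,0.03,0],[0,0,0.025,0],[0,0,0.012,0],[0,0,0,0],[0,0,0,0]]]' | sed -n 2p\;4p
python3 -m jog '[[[-0.005,0,0,0],[-0.005,0,0,0],[-0.003,0,0,0],[-0.003,0,0,0],[-0.003,0,0,0],[-0.003,0,-0.001,0],[-0.003,0,-0.001,0],[0,0,0,0]]]' | sed -n 2p\;4p
```

```text
position: [0.4465, 0.2667, 0.1229]
wrist_force: [0.7, -0.2, 0.3]
position: [0.453, 0.2436, 0.1257]
wrist_force: [-1.9, 4.3, -1.6]
```

```bash
python3 -m jog '[[[-0.003,0,-0.002,0],[-0.003,0,-0.002,0],[-0.003,0,-0.002,0],[-0.003,0,-0.002,0],[-0.003,0,-0.002,0],[-0.003,0,-0.002,0],[-0.003,0,-0.002,0],[-0.003,0,-0.002,0],[-0.003,0,-0.002,0]]]' | sed -n 2p\;4p
python3 -m jog '[[[-0.003,0,-0.002,0],[-0.003,0,-0.002,0],[-0.003,0,-0.001,0],[-0.003,0,-0.001,0],[-0.003,0,-0.001,0],[-0.003,0,-0.001,0],[-0.003,0,0,0],[0,0,0,0]]]' | sed -n 2p\;4p
```

```text
position: [0.4605, 0.2183, 0.1442]
wrist_force: [-0.6, 4.3, 3.1]
position: [0.4654, 0.1964, 0.1512]
wrist_force: [0.1, -0.2, 0.4]
```

The contact force dropped to zero, so the lever has probably snapped over. I back off and check.

```bash
python3 -m jog '[[[0.02,0,0,0],[0.03,0,0,0],[0.03,0,-0.02,0],[0.03,0,-0.03,0],[0.02,0,-0.03,0],[0,0,0,0],[0,0,0,0],[0,0,0,0]]]' | sed -n 2p\;4p
python3 - <<'E'
from h import *
J=([.4973,.0806],1.831)
out=[]
for n in("scene","top"):
    im=ctrl.capture(n)[:,:,::-1].copy();c=cam(n)
    for a in(.38,0,-.17,-.24):
        print(n,a,np.round(proj(c,jig2w(*J,(.07+.1*np.sin(a),0,.06+.1*np.cos(a)))),1))
    u,v=map(int,proj(c,jig2w(*J,(.03,0,.06))));out.append(cv2.resize(im[v-50:v+50,u-65:u+65],None,fx=3,fy=3,interpolation=cv2.INTER_CUBIC));print(u-65,v-50)
cv2.imwrite("pics/f.png",np.hstack(out))
E
```

```text
position: [0.4313, 0.3216, 0.2302]
wrist_force: [-0.3, -0.0, -0.0]
scene 0.38 [334.  211.2]
scene 0 [319.3 210.5]
scene -0.17 [312.4 211.8]
scene -0.24 [309.5 212.7]
236 194
top 0.38 [227.2 172. ]
top 0 [243.  166.6]
top -0.17 [250.5 164.5]
top -0.24 [253.6 163.8]
197 119
```

View pics/f.png

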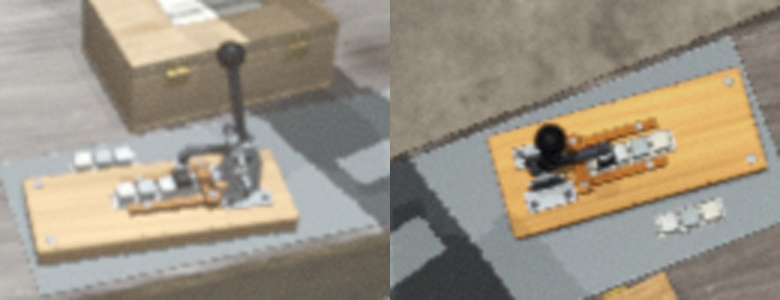

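The knob is at (313,211) in the scene view and (250,165) in the top view. Both match 0.17 rad past upright (locked), with the foot down on the strip and the hand clear.

```bash
python3 -c "from cell import ctrl;print(ctrl.job_done())"
```

```text
the job is handed in; nothing more can be done
None
```

I pushed the strip home against the end stop and pushed the lever over into lock, with the foot down on the strip and the hand clear. The job is handed in, but no verdict came back and I didn't measure the foot's pressing force.

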